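# Press-rinse a milk pitcher on the sprung bar rinser

### The arm

A 6-joint arm with a two-finger parallel gripper is mounted at the origin on the work surface. World frame = base frame: x ahead of the robot, y to its left, z up, the work surface at z = 0. Lengths are in m, angles in rad, forces in N, time in s.
With the tool pointing down it reaches from about 0.3 to 0.775 m from the base axis. Payload 14.6 kg.
Tool frame: the origin (TCP) lies at the very end of the fingers, on their centre line; the grasp point (between the pads) lies 19 mm behind it; z points along the fingers, x is the direction in which the jaws open and shut, and the axes are right-handed (so a half turn about z gives the same grasp; the last joint's range is limited). The gripper opens to 94 mm and grips with 3 to 60 N. Pads are 16 mm wide; open, the fingers measure 119 mm over their backs; the gripper's body (75 mm by 177 mm) begins 78 mm behind the grasp point.
Start: joints at [-1.344, 0.3, 1.521, -0, 1.321, -0.067], TCP at [0.159, -0.526, 0.205] pointing down, gripper open.
Joint ranges: [-3.03, 3.03], [-0.79, 2.21], [0.23, 2.52], [-1.04, 4.18], [0, 3.07], [-2.55, 2.55]. Speed limits (rad/s): [2.22, 2.22, 2.57, 3.14, 3.14, 3.14].

### API

Orientations are given as [roll, pitch, yaw] about the fixed x, y, z axes, in that order (R = Rz(yaw) Ry(pitch) Rx(roll)).
In Python, from station import ctrl gives the robot as it stands.
- The arm moves only by the shell command python3 -m inch 'ROWS' [FORCE]. ROWS is JSON, one flat list of numbers, 7 for each row, row after row: the shift along the tool's x, y, z in cm, then the turn, a rotation vector about the tool's x, y, z in rad, then the opening, from 0 (shut) to 1 (fully open). In form: [tx, ty, tz, wx, wy, wz, claw, tx, ty, tz, wx, wy, wz, claw, ...]. A call has 1 to 20 rows; each row shifts and turns the commanded pose from where the row before left it, along the tool's axes as they then stand; what a row does not reach is not made up. A row lasts 1/8 s, in which the tool goes at most 62.5 mm and 10.7 degrees, less where a joint would pass 70% of its speed; a pose out of reach is approached as far as the arm can. A call is refused whole if a number of a shift passes 6.25 or a number of a turn 0.188, either way. A call with a gripper value outside its range is refused whole. The fingers move at their own pace and stop on an object; FORCE is the grip in N (left out, the last holds). Time passes only in rows, so rows that do not move let the fingers close. It gives the time, the measured TCP pose, the force and the opening at its end, in the units of the state.
- ctrl.get_obs(): the state, without advancing time (a new reading comes with each control period).
- ctrl.camera(name): name is "scene" or "top" or "wrist"; returns (picture, depth): 384x512x3 uint8, red, green, blue; 384x512 float32, m along the optical axis (not along the pixel's ray), 0 where there is no reading.
- ctrl.camera_params(name): a dict with "vertical_fov" (degrees; the focal length in pixels is half the picture's height over the tangent of half this angle, whatever the lens; pixels are square), "cx", "cy" (the principal point, pixels), "distortion" ([k1, k2, p1, p2, k3] as OpenCV has them; the pictures are not rectified), "camera_from_world" (4x4, takes a point from world to camera coordinates); the wrist camera has in their place "mount" (4x4, takes a point from camera to tool coordinates, whose origin is the TCP and whose axes are the tool frame's). Camera axes: x right, y down, z forward; pixel columns grow to the right and rows downward; lengths in m; the calibration is good to about 2 mm. A picture is of the moment at which its call begins: read the wrist's pose just before it. camera_params takes no time and is no camera call.
- ctrl.hand_in(): hands the job in, once; it reports no verdict.
Trained networks look in the newest picture that a camera, given by its name, has taken for a name from the list of things; names that differ only in an ending like _2 or _b are one class to them, and where a whole thing is asked for, a point or a joint stands for the part that bears it (a point fixed in the world has none). Each returns a list of dicts, best first, with "score" (0 to 1); they miss things now and then, are a little off and sometimes report something else, mostly with a low value. They report only what shows in the picture. A call takes as long as a camera call. They do not tell look-alikes from the thing itself.
- ctrl.spot_in(camera, label): "bbox" ([centre column, centre row, width, height] in pixels, round what is visible of it).
- ctrl.place_of(camera, label): "centre" ([column, row] in pixels: a listed point, or the origin of a listed thing).
The state is a dict: "time_s": time; "qpos": joint angles; "joint_vel": joint speeds; "tau": joint torques, N m; "ee_pos": TCP position; "eef_rot": TCP orientation; "force": force on the tool from outside, world axes, zero at the start; "moment": the same for the moment, N m; "grip_width": finger opening in m.
Only numpy, scipy, OpenCV 4.12 (cv2) and the standard library are available. Lean on these libraries where they do the work, as an engineer would, in place of code of your own. Each camera call takes 0.05 s, during which the arm holds its last target. There are 200 camera calls.

### The job

The little steel milk pitcher stands mouth down in the cup rack, hemmed in by its neighbours: lift it out by its handle and stand it mouth down on the grey rubber mat, then let go and take it afresh round its base from straight above. Press it, still mouth down, centred and square onto the rinser's sprung black star until the star is firmly down on its stop and level, and keep it there for a good second without leaning hard on it. Then set the pitcher gently back on the mat, mouth down, and leave the other things where they are.

Things in the scene. Friction and masses are not known exactly. Their poses are not given: they have to be found in the camera images.
- pitcher_mid (a point): centre of the small steel milk pitcher (strap handle and spout), standing upside down: 74 mm tall, mouth plane 37 mm below, flat base 37 mm above. z runs from mouth to base, handle along -x, spout along +x. Round, 62 mm across and straight over the 34 mm next to the base, tapering to 56 mm at the mouth (wall 3 mm). 0.13 to 0.20 kg
- pitcher_handle (a point): middle of the upright strap of the pitcher's handle, 50.5 mm from the pitcher's axis, 37 mm above the mouth plane; axes as the pitcher's. Strap 12 mm wide (along y), 7 mm thick (along x), 50 mm tall; 16 mm free between it and the body
- rack: fixed steel cup rack, origin under its centre. Tray 125 (x) by 250 mm (y); cups stand 12 mm above the counter in a row along y, 76 mm apart, handles towards -x, the open front. Wire rails 70 mm high at the back (x = +56 mm) and ends (y = +-121 mm). Gaps between neighbours (12 to 17 mm) and to the back rail (about 18 mm) are too narrow for fingers
- drip_mat: flat grey rubber bar mat fixed to the counter, 180 mm (x) by 200 mm (y), 8 mm thick; origin at the centre of its underside, so things stand on it 8 mm above the origin
- rinser: fixed pitcher rinser: steel pan 170 by 170 mm, rim 30 mm high, grate 24 mm up; origin under its centre and that of the black six-armed spray star. Arm tops stand 46 to 58 mm above the origin at rest: how far the valve is screwed in differs and is not measured. Arms reach 44 mm out; a nozzle dome of 12 mm radius rises 7 mm above them and enters the mouth
- rinser_press (a joint): how far the star is pressed down, 0 at rest to 0.010 m on its stop; springs back. It takes 3 N to start and 9 N at the end of the travel; beyond that the stop is hard
- rinser_tip_x (a joint): rocking of the star about the rinser's x axis, rad, 0 level, up to 0.12 either way, weakly sprung to level: it follows a pitcher pressed askew
- rinser_tip_y (a joint): rocking of the star about the rinser's y axis, rad, as above
- cup_mid (a point): centre of a white ceramic coffee cup standing mouth down in the rack, 66 mm across, 60 mm tall, ear handle to the front; leave it alone
- dosing_cup_mid (a point): centre of a plain steel dosing cup, no handle, mouth down in the rack, 62 mm across, 62 mm tall; leave it alone
- tamper: espresso tamper standing on its base, 58 mm across, 86 mm tall, origin under its centre; leave it alone
- served_cup: small white cup of coffee on its saucer, 116 mm across, 60 mm tall, origin under its centre; leave it alone
- bottle_a: small water bottle, 62 mm across, 188 mm tall, origin under its centre; leave it alone
- bottle_b: another such water bottle; leave it alone
- bean_jar: glass bean jar with a wooden lid, 94 mm across, 122 mm tall, origin under its centre; leave it alone
Not all that is in view belongs to the job. Leave any blue look-alike of the part that bears pitcher_mid alone.

How it is judged:
By the outcome, as a careful person would: the job done as asked, in the order asked, and still so for the second after the job is handed in, with the robot touching nothing.
It also fails if it takes over 72 s, if anything falls off the work surface, if the arm or the gripper's body presses on something with over 40 N, if the wrist force passes 120 N, or if a joint passes its speed limit or range.

## Working session

There is one attempt and no reset: what is moved stays moved. The work goes in short steps, Python scripts to look and compute and a shell command to move; the robot and the scene stay as the last step left them, time stands still between calls to the robot, and variables do not carry over. Pictures are saved under pics/ and viewed, about 8 in all and at most 12, crops included, and the job is handed in when it is done.

```bash
mkdir -p pics; ls
cat > h.py <<'E'
import numpy as np, cv2
from scipy.spatial.transform import Rotation as R
from station import ctrl
def tool():
    o=ctrl.get_obs(); T=np.eye(4); T[:3,3]=o['ee_pos']; T[:3,:3]=R.from_euler('xyz',o['eef_rot']).as_matrix(); return T
def cam(n):
    T=tool(); rgb,d=ctrl.camera(n); p=ctrl.camera_params(n)
    f=192/np.tan(np.radians(p['vertical_fov'])/2)
    K=np.array([[f,0,p['cx']],[0,f,p['cy']],[0,0,1]]); D=np.array(p['distortion'],float)
    W=T@np.array(p['mount']) if 'mount' in p else np.linalg.inv(np.array(p['camera_from_world']))
    return rgb,d,K,D,W
def ray(px,K,D,W):
    u=cv2.undistortPoints(np.array(px,float).reshape(-1,1,2),K,D).reshape(-1,2)
    return W[:3,3], (np.c_[u,np.ones(len(u))])@W[:3,:3].T
def at_z(px,z,K,D,W):
    o,r=ray(px,K,D,W); return o+r*((z-o[2])/r[:,2])[:,None]
def cloud(d,K,D,W):
    v,u=np.mgrid[0:384,0:512]; o,r=ray(np.stack([u,v],-1).reshape(-1,2),K,D,W)
    P=(o+r*d.reshape(-1,1)).reshape(384,512,3); P[d==0]=np.nan; return P
def proj(P,K,D,W):
    C=np.linalg.inv(W); return cv2.projectPoints(np.array(P,float).reshape(-1,3),cv2.Rodrigues(C[:3,:3])[0],C[:3,3],K,D)[0].reshape(-1,2)
def save(n,rgb): cv2.imwrite(f'pics/{n}.png',rgb[...,::-1])
E
python3 - <<'E'
from h import *
ims=[]
for n in ['scene','top']:
    rgb,d,K,D,W=cam(n); ims.append(rgb); P=cloud(d,K,D,W); print(n,W[:3,3].round(3), W[:3,2].round(2))
    for l in ['pitcher_mid','pitcher_handle','rack','drip_mat','rinser','cup_mid','dosing_cup_mid','tamper','served_cup','bottle_a','bean_jar']:
        for r in ctrl.place_of(n,l)[:3]:
            if r['score']<.2: continue
            c=r['centre']; i,j=int(np.clip(c[1],0,383)),int(np.clip(c[0],0,511))
            print(l,round(r['score'],2),np.round(c,1),P[i,j].round(3),at_z([c],{'pitcher_mid':.049,'pitcher_handle':.049,'cup_mid':.042,'dosing_cup_mid':.043}.get(l,0),K,D,W)[0].round(3))
save('a',np.vstack([cv2.resize(i,None,fx=1,fy=1) for i in ims])[:768])
save('scene',ims[0]);save('top',cv2.resize(ims[1],None,fx=1.5,fy=1.5))
E
```

```text
pics
scene [ 1.41  -0.439  0.662] [-0.76  0.35 -0.54]
pitcher_mid 0.97 [ 91.9 271.8] [ 0.683 -0.482  0.056] [ 0.678 -0.481  0.049]
pitcher_mid 0.77 [251.9 207.7] [ 0.621 -0.091  0.067] [ 0.6   -0.079  0.049]
pitcher_mid 0.29 [280.5 216.5] [ 0.654 -0.027  0.043] [ 0.664 -0.031  0.049]
pitcher_handle 0.84 [245.5 198. ] [ 0.608 -0.101  0.089] [ 0.553 -0.076  0.049]
pitcher_handle 0.57 [ 83.7 255.2] [ 0.65  -0.49   0.077] [ 0.616 -0.491  0.049]
pitcher_handle 0.38 [277.9 204.4] [ 0.619 -0.018  0.055] [ 0.614 -0.013  0.049]
rack 0.56 [282.7 216.9] [ 0.628 -0.007  0.02 ] [0.608 0.006 0.   ]
drip_mat 0.83 [363.5 193.5] [0.749 0.141 0.122] [0.603 0.271 0.   ]
rinser 0.76 [172.  234.7] [ 0.591 -0.286  0.025] [ 0.561 -0.28   0.   ]
cup_mid 0.9 [305.1 198.7] [0.625 0.06  0.056] [0.611 0.069 0.042]
cup_mid 0.46 [280.3 202.6] [ 0.625 -0.013  0.063] [0.6   0.001 0.042]
dosing_cup_mid 0.71 [279.3 204.2] [ 0.623 -0.015  0.057] [ 0.607 -0.005  0.043]
tamper 0.89 [290.  166.3] [0.406 0.136 0.021] [0.375 0.154 0.   ]
tamper 0.69 [251.5 203.8] [ 0.625 -0.092  0.082] [ 0.518 -0.044  0.   ]
served_cup 0.7
[... 882 characters left out ...]
[ 0.554 -0.287  0.048] [ 0.562 -0.295  0.   ]
cup_mid 0.64 [209.1 185.1] [0.598 0.071 0.069] [0.603 0.073 0.042]
dosing_cup_mid 0.65 [237.  181.2] [ 0.61  -0.014  0.071] [ 0.615 -0.013  0.043]
tamper 0.67 [180.9 257.6] [0.382 0.152 0.081] [0.383 0.162 0.   ]
served_cup 0.89 [275.2 263.8] [ 0.365 -0.127  0.046] [ 0.364 -0.129  0.   ]
served_cup 0.43 [256.3 202.6] [ 0.555 -0.071  0.008] [ 0.555 -0.072  0.   ]
bottle_a 0.87 [298.8 134.7] [ 0.74  -0.196  0.12 ] [ 0.776 -0.21   0.   ]
bottle_a 0.63 [272.2 134.4] [ 0.748 -0.12   0.099] [ 0.777 -0.124  0.   ]
bottle_a 0.63 [237.1 185.6] [ 0.597 -0.014  0.073] [ 0.609 -0.011  0.   ]
bean_jar 0.58 [196.7 134.4] [0.746 0.108 0.108] [0.779 0.12  0.   ]
```

View pics/a.png

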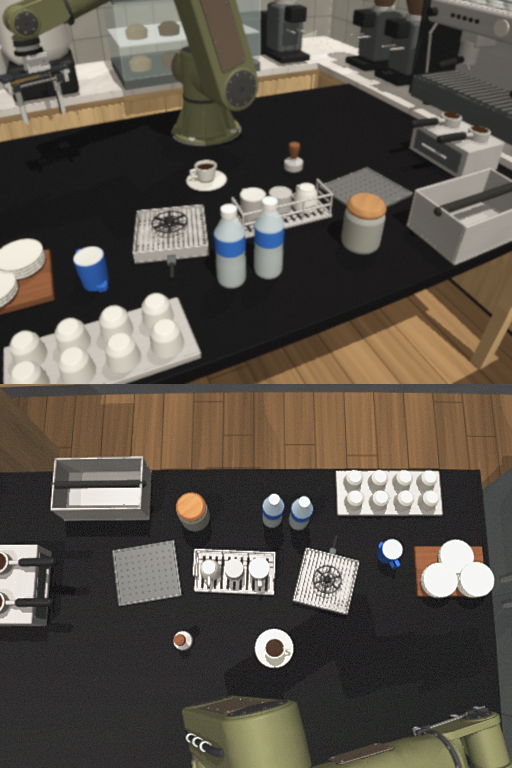

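The mat is at the left, around (150,190) in the top view. The rack is in the middle with the pitcher at its right end, around (260,187), and its handle points to the robot. The rinser is to the right, and the blue decoy is at (388,168).

```bash
cat >> h.py <<'E'
def go(p,yaw,final=True):
    "total shift (cm, in present tool axes) and turn to a tool-down pose, jaw axis x at world angle yaw (mod pi)"
    T=tool(); best=None
    for s in (0,np.pi):
        a=yaw+s; G=np.array([[np.cos(a),np.sin(a),0],[np.sin(a),-np.cos(a),0],[0,0,-1]]).T
        G=np.column_stack([[np.cos(a),np.sin(a),0],[np.sin(a),-np.cos(a),0],[0,0,-1]])
        w=R.from_matrix(T[:3,:3].T@G).as_rotvec()
        if best is None or np.linalg.norm(w)<np.linalg.norm(best): best=w
    o=ctrl.get_obs()
    print('shift cm',(T[:3,:3].T@(np.array(p)-T[:3,3])*100).round(2),'turn',best.round(3),'q',np.round(o['qpos'],2),'F',np.round(o['force'],1),'t',o['time_s'])
E
python3 - <<'E'
from h import *
o=ctrl.get_obs(); print(o['time_s'],np.round(o['eef_rot'],3),o['grip_width']); print(tool().round(3))
print(np.round(ctrl.camera_params('wrist')['mount'],3),ctrl.camera_params('wrist')['vertical_fov'])
go([.46,-.075,.26],np.pi/2)
E
```

```text
1.2 [-3.142  0.    -1.277] 0.09410335327916716
[[ 0.29  -0.957  0.     0.159]
 [-0.957 -0.29   0.    -0.526]
 [-0.    -0.    -1.     0.205]
 [ 0.     0.     0.     1.   ]]
[[ 1.     0.     0.001  0.   ]
 [-0.     0.961  0.278 -0.082]
 [-0.001 -0.278  0.961 -0.18 ]
 [ 0.     0.     0.     1.   ]] 58.722607429613575
shift cm [-34.5  -41.86  -5.45] turn [-0.     0.     0.294] q [-1.34  0.3   1.52  0.    1.32 -0.07] F [ 0.3  0.6 -0.1] t 1.2
```

```bash
python3 -m inch '[0,0,-1,0,0,0.147,0.5, 0,0,-0.5,0,0,0.147,0.5, -3.2,-3,0,0,0,0,0.5, -3.2,-3,0,0,0,0,0.5, -3.2,-3,0,0,0,0,0.5, -3.2,-3,0,0,0,0,0.5, -3.2,-3,0,0,0,0,0.5, -3.2,-3,0,0,0,0,0.5, -3.2,-3,0,0,0,0,0.5, -3.2,-3,0,0,0,0,0.5, -3.2,-3,0,0,0,0,0.5, -3.2,-3,0,0,0,0,0.5, -3.2,-3,0,0,0,0,0.5, -3.2,-3,0,0,0,0,0.5, -3.2,-3,0,0,0,0,0.5, -3.2,-3,0,0,0,0,0.5, 0,0,0,0,0,0,0.5, 0,0,0,0,0,0,0.5]'
cat > look.py <<'E'
from h import *
import sys
n=sys.argv[1]
rgb,d,K,D,W=cam('wrist'); P=cloud(d,K,D,W); np.savez('pics/'+n,rgb=rgb,P=P,K=K,D=D,W=W); save(n,rgb)
H={'pitcher_mid':.049,'pitcher_handle':.049,'cup_mid':.042,'dosing_cup_mid':.043}
for l in sys.argv[2:]:
    l,_,z=l.partition('=')
    for r in ctrl.place_of('wrist',l)[:2]:
        c=r['centre']; print(l,round(r['score'],2),np.round(c,1),at_z([c],float(z) if z else H.get(l,0),K,D,W)[0].round(4))
E
python3 look.py w1 pitcher_mid pitcher_handle rack cup_mid dosing_cup_mid; python3 -c "
from h import *;go([.545,-.075,.2],np.pi/2)"
```

```text
time_s: 3.45
ee_pos: [0.579, -0.0788, 0.2203]
eef_rot: [3.141, -0.0, -1.571]
force: [-1.2, -0.3, 0.3]
grip_width: 0.0468
pitcher_handle 0.62 [248.4 203. ] [ 0.5504 -0.0761  0.049 ]
rack 0.42 [178.4 158.1] [0.5908 0.0072 0.    ]
cup_mid 0.89 [103.4 153.2] [0.6037 0.0785 0.042 ]
dosing_cup_mid 0.71 [178.  157.5] [ 0.5989 -0.0017  0.043 ]
shift cm [-0.4   3.41  2.07] turn [-0.    -0.    -0.001] q [-0.2   0.37  1.4  -0.    1.38  1.37] F [-0.5  0.4  0.2] t 3.75
```

View pics/w1.png

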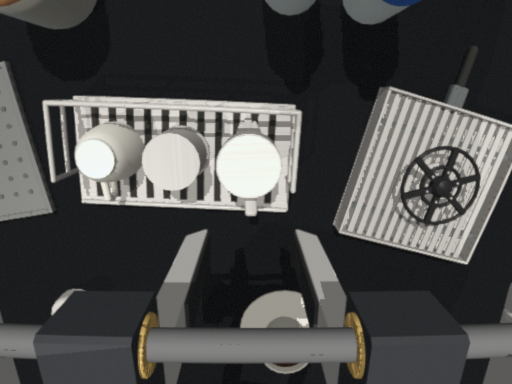

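The pitcher's base disc is at (248,166) and its strap is at (250,207), both free on the front side. The rinser star is at (441,186).

Run:
```python
from h import *
z=np.load('pics/w1.npz'); P=z['P'];K,D,W=z['K'],z['D'],z['W']
def box(u0,u1,v0,v1):return P[v0:v1,u0:u1].reshape(-1,3)
B=box(205,295,120,200); B=B[np.isfinite(B[:,0])]; t=B[(B[:,2]>.075)&(B[:,2]<.1)]
print('base z',np.median(t[:,2]),len(t)); t=t[abs(t[:,2]-np.median(t[:,2]))<.004]
(c,r)=cv2.minEnclosingCircle(t[:,:2].astype(np.float32)); print('circ',c,r, t.mean(0))
B=box(235,265,196,222); B=B[B[:,2]>.045]; print('handle',len(B),np.percentile(B,[2,50,98],axis=0).round(4))
S=np.array([c[0],c[1]])
# image-based circle of white disc
g=cv2.cvtColor(z['rgb'],cv2.COLOR_RGB2GRAY); m=(g>180).astype(np.uint8); n,l,s,ce=cv2.connectedComponentsWithStats(m); i=l[166,249]; print(s[i],ce[i],at_z([ce[i]],.086,K,D,W))
```

```text
base z 0.08697368871808936 3391
circ (0.5976381897926331, -0.07695647329092026) 0.031091105192899704 [ 0.59873158 -0.07706028  0.08696066]
handle 247 [[ 0.5453 -0.084   0.0722]
 [ 0.5564 -0.0789  0.0742]
 [ 0.5695 -0.0702  0.0874]]
[ 125  133  166   79 8026] [214.95252928 170.30351358] [[ 0.59418216 -0.04508022  0.086     ]]
```

```bash
python3 -m inch '[-0.2,1.6,0,0,0,0,0.35, 0,1.55,1,0,0,0,0.35, 0,0,3,0,0,0,0.35, 0,0,3,0,0,0,0.35, 0,0,3,0,0,0,0.35, 0,0,3,0,0,0,0.35, 0,0,2,0,0,0,0.35, 0,0,2,0,0,0,0.35, 0,0,1,0,0,0,0.35, 0,0,0.7,0,0,0,0.35, 0,0,0,0,0,0,0.35, 0,0,0,0,0,0,0.35]' 50
python3 look.py w2 pitcher_handle; python3 -c "
from h import *;go([.5475,-.0767,.033],np.pi/2)"
```

```text
time_s: 5.25
ee_pos: [0.5482, -0.0766, 0.0341]
eef_rot: [-3.141, -0.0, -1.571]
force: [0.4, 0.4, 1.5]
grip_width: 0.0329
shift cm [0.02 0.06 0.1 ] turn [-0.001 -0.    -0.   ] q [-0.2   0.51  1.66 -0.    0.97  1.37] F [-0.1  0.1 -0.7] t 5.35
```

View pics/w2.png

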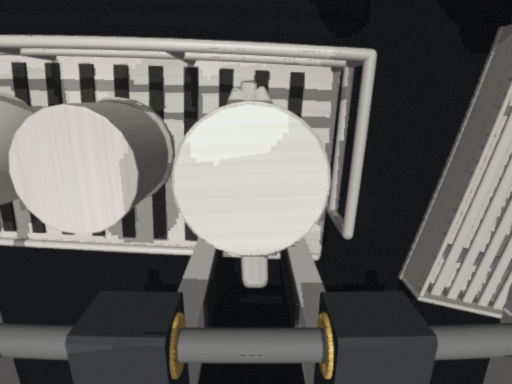

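The handle strap (column 254) is centred between the fingers, so I can close and lift.

```bash
python3 -m inch '[0,0,0,0,0,0,0, 0,0,0,0,0,0,0, 0,0,0,0,0,0,0, 0,0,0,0,0,0,0, 0,0,-0.3,0,0,0,0, 0,0,-0.7,0,0,0,0, 0,0,-1,0,0,0,0, 0,0,-1.5,0,0,0,0, 0,0,-2,0,0,0,0, 0,0,-2.5,0,0,0,0, 0,0,-2.5,0,0,0,0, 0,0,-2,0,0,0,0, 0,0,0,0,0,0,0]' 60
python3 - <<'E'
from h import *
rgb,d,K,D,W=cam('wrist'); P=cloud(d,K,D,W); save('w3',rgb)
T=tool(); print(T[:3,3])
B=P[90:270,170:340].reshape(-1,3); B=B[np.isfinite(B[:,0])]; B=B[B[:,2]>.16]; 
A=np.c_[B[:,:2]-B[:,:2].mean(0),np.ones(len(B))]; k=np.linalg.lstsq(A,B[:,2],rcond=None)[0]
for _ in range(3):
    q=abs(A@k-B[:,2])<.004; k=np.linalg.lstsq(A[q],B[q,2],rcond=None)[0]
print(len(B),q.sum(),k,cv2.minEnclosingCircle(B[q][:,:2].astype(np.float32)))
E
```

```text
time_s: 6.98
ee_pos: [0.5485, -0.0766, 0.1605]
eef_rot: [-3.138, -0.001, -1.571]
force: [0.4, -0.1, -1.5]
grip_width: 0.0115
[ 0.54796717 -0.07653359  0.15904818]
20749 19452 [ 0.00094469 -0.00054685  0.2141089 ] ((0.5979041457176208, -0.07644086331129074), 0.031191430985927582)
```

View pics/w3.png

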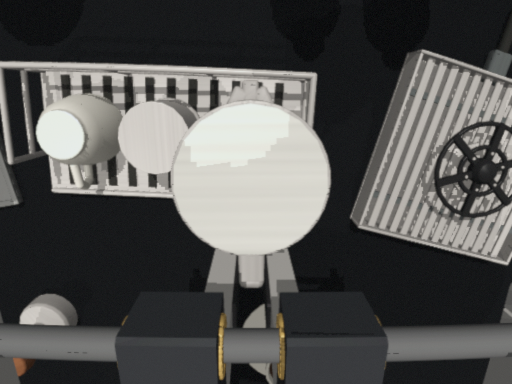

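```bash
python3 -m inch '[-1.5,0,0,0,0,0,0, -2.5,0,0,0,0,0,0, -3.2,0,0,0,0,0,0, -3.2,0,0,0,0,0,0, -3.2,0,0,0,0,0,0, -3.2,0,0,0,0,0,0, -3.2,0,0,0,0,0,0, -3.2,0,0,0,0,0,0, -3.2,0,0,0,0,0,0, -3,0,0,0,0,0,0, -2.5,0,0,0,0,0,0, -1.6,0,1,0,0,0,0, -0.5,0,2.5,0,0,0,0, 0,0,2.5,0,0,0,0, 0,0,2.5,0,0,0,0, 0,0,2,0,0,0,0, 0,0,1.2,0,0,0,0, 0,0,0,0,0,0,0, 0,0,0,0,0,0,0]'
python3 look.py w4; python3 -c "
from h import *;go([.55,.268,.03],np.pi/2)"
```

```text
time_s: 9.4
ee_pos: [0.5483, 0.2637, 0.0422]
eef_rot: [-3.14, 0.0, -1.571]
force: [-0.5, -0.5, -1.0]
grip_width: 0.0119
shift cm [-0.43 -0.16  1.24] turn [-0.001  0.001 -0.   ] q [0.39 0.6  1.49 0.   1.05 1.96] F [ 0.3  1.  -1.6] t 9.45
```

View pics/w4.png

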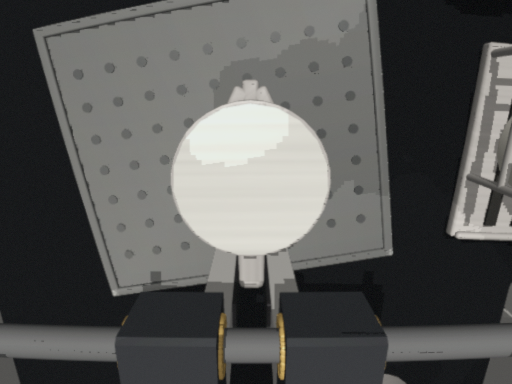

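Pitcher is level over the mat, near its middle. Lowering to contact.

```bash
python3 -m inch '[-0.3,0,0.4,0,0,0,0, 0,0,0.4,0,0,0,0, 0,0,0.1,0,0,0,0, 0,0,0.1,0,0,0,0, 0,0,0,0,0,0,0]'; python3 -c "
from h import *;go([.55,.268,.03],np.pi/2)"
```

```text
time_s: 10.07
ee_pos: [0.5479, 0.2665, 0.0314]
eef_rot: [3.142, -0.0, -1.571]
force: [0.2, -0.5, -1.6]
grip_width: 0.0117
shift cm [-0.15 -0.21  0.14] turn [ 0. -0. -0.] q [0.39 0.62 1.49 0.   1.03 1.96] F [ 0.2 -0.5 -1.6] t 10.075
```

```bash
python3 -m inch '[0,0,0.1,0,0,0,0, 0,0,0.05,0,0,0,0, 0,0,0,0,0,0,0]'; python3 -m inch '[0,0,0.05,0,0,0,0, 0,0,0,0,0,0,0]'
```

```text
time_s: 10.45
ee_pos: [0.5479, 0.2665, 0.0299]
eef_rot: [3.142, -0.0, -1.571]
force: [0.4, 0.2, -1.8]
grip_width: 0.0114
time_s: 10.7
ee_pos: [0.548, 0.2666, 0.0297]
eef_rot: [-3.141, 0.0, -1.571]
force: [-1.3, -0.2, 2.2]
grip_width: 0.0113
```

```bash
python3 -m inch '[0,0,0,0,0,0,0.3, 0,0,0,0,0,0,0.35, 0,0,0,0,0,0,0.35, 0,0,-0.5,0,0,0,0.35, 0,0,-2,0,0,0,0.35, 0,0,-3,0,0,0,0.35, 0,0,-3,0,0,0,0.35, 0,0,-3,0,0,0,0.6, 0,0,-2.5,0,0,0,0.9, 0,-1,0,0,0,0,1, 0,-2,0,0,0,0,1, 0,-2,0,0,0,0,1, 0,0,0,0,0,0,1, 0,0,0,0,0,0,1]' 
python3 look.py w5 pitcher_mid=.045 pitcher_handle=.045 drip_mat=0
python3 - <<'E'
from h import *
z=np.load('pics/w5.npz');P=z['P'];B=P.reshape(-1,3);T=tool()
B=B[np.isfinite(B[:,0])];B=B[(abs(B[:,0]-.598)<.05)&(abs(B[:,1]-.266)<.05)&(B[:,2]>.07)&(B[:,2]<.095)]
m=np.median(B[:,2]);B=B[abs(B[:,2]-m)<.004];c,r=cv2.minEnclosingCircle(B[:,:2].astype(np.float32));print(m,c,r)
go([*c,.046],np.pi/2)
E
```

```text
time_s: 12.45
ee_pos: [0.5974, 0.2664, 0.1689]
eef_rot: [3.141, -0.0, -1.571]
force: [-0.9, -0.2, -0.0]
grip_width: 0.094
pitcher_handle 0.61 [247.8 237.6] [0.5488 0.2693 0.045 ]
0.08317520266507766 (0.5978086590766907, 0.26631417870521545) 0.031177794560790062
shift cm [ 0.03 -0.02 12.36] turn [-0.  0.  0.] q [0.36 0.56 1.23 0.   1.35 1.93] F [-0.2  1.1  0.3] t 12.65
```

View pics/w5.png

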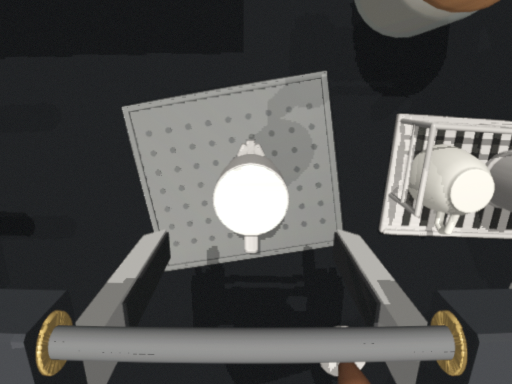

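Pitcher stands upright on the mat (disc at (251,200), handle (251,243)) and the open fingers are centred over it. Going straight down and gripping the base.

```bash
python3 -m inch '[0,0,2,0,0,0,1, 0,0,2.5,0,0,0,1, 0,0,2.5,0,0,0,1, 0,0,2.5,0,0,0,1, 0,0,1.6,0,0,0,1, 0,0,0.8,0,0,0,1, 0,0,0.3,0,0,0,1, 0,0,0,0,0,0,1, 0,0,0,0,0,0,0.5, 0,0,0,0,0,0,0.5, 0,0,0,0,0,0,0.5, 0,0,0,0,0,0,0.5]' 40; python3 -c "
from h import *;go([.5978,.2663,.046],np.pi/2)"
```

```text
time_s: 14.15
ee_pos: [0.598, 0.2665, 0.0476]
eef_rot: [-3.141, 0.0, -1.571]
force: [-0.3, -0.2, 0.4]
grip_width: 0.0619
shift cm [0.02 0.02 0.16] turn [-0.  0. -0.] q [0.36 0.69 1.34 0.   1.12 1.93] F [-0.3 -0.2  0.4] t 14.15
```

```bash
python3 -m inch '[0,0,-0.4,0,0,0,0.4, 0,0,-1,0,0,0,0.4, 0,0,-2,0,0,0,0.4, 0,0,-3,0,0,0,0.4, 0,0,-3,0,0,0,0.4, 1,0,-3,0,0,0,0.4, 2,0,-1.6,0,0,0,0.4, 3.2,0,0,0,0,0,0.4, 3.5,0,0,0,0,0,0.4, 3.5,1,0,0,0,0,0.4, 3.5,1,0,0,0,0,0.4, 3.5,1,0,0,0,0,0.4, 3.5,1,0,0,0,0,0.4, 3.5,1,0,0,0,0,0.4, 3.5,1,0,0,0,0,0.4, 3.5,1,0,0,0,0,0.4, 3.5,1,0,0,0,0,0.4, 3.5,1,0,0,0,0,0.4, 3.5,1,0,0,0,0,0.4, 3.5,1,0,0,0,0,0.4]'
python3 -m inch '[3.4,1,0,0,0,0,0.4, 3,1,0,0,0,0,0.4, 1.8,0.8,0,0,0,0,0.4, 0,0,0,0,0,0,0.4, 0,0,0,0,0,0,0.4]'
python3 look.py w6 rinser=0 rinser_press=.05
python3 - <<'E'
from h import *
go([.56,-.29,.15],np.pi/2)
for n in ('w1','w3','w6'):
    z=np.load('pics/w6.npz') if n=='w6' else (np.load('pics/w1.npz') if n=='w1' else None)
    if z is None: continue
    B=z['P'].reshape(-1,3);B=B[np.isfinite(B[:,0])];B=B[(np.hypot(B[:,0]-.56,B[:,1]+.29)<.06)&(B[:,2]>.036)&(B[:,2]<.075)]
    print(n,len(B),np.percentile(B[:,2],[5,25,50,75,95,99]).round(4)); 
    if len(B): print(cv2.minEnclosingCircle(B[:,:2].astype(np.float32)),B.mean(0)); T=B[B[:,2]>np.percentile(B[:,2],99.3)]; print('dome',np.median(T,0))
E
```

```text
time_s: 16.65
ee_pos: [0.4867, -0.2171, 0.1878]
eef_rot: [-3.142, -0.0, -1.572]
force: [0.7, 0.1, -2.0]
grip_width: 0.0615
time_s: 17.27
ee_pos: [0.4599, -0.2969, 0.1875]
eef_rot: [-3.142, 0.0, -1.571]
force: [0.0, -0.6, -1.3]
grip_width: 0.0612
rinser 0.6 [240.5  67.5] [ 0.5707 -0.2863  0.    ]
shift cm [-0.66 -9.99  3.75] turn [-0.     0.     0.001] q [-0.64  0.31  1.55  0.    1.28  0.93] F [-0.3  0.7 -0.8] t 17.375
w1 2895 [0.0464 0.0484 0.0495 0.0505 0.0557 0.0575]
((0.5691002011299133, -0.284881055355072), 0.0452946200966835) [ 0.57066037 -0.28325019  0.04963307]
dome [ 0.56872365 -0.28282725  0.05798512]
w6 4366 [0.0475 0.0489 0.0498 0.0508 0.0561 0.0578]
((0.5689002275466919, -0.28428730368614197), 0.04482061415910721) [ 0.57000355 -0.28446871  0.05017553]
dome [ 0.56895283 -0.28585857  0.05844851]Traceback (most recent call last):
  File "look.py", line 8, in <module>
    for r in ctrl.place_of('wrist',l)[:2]:
             ~~~~~~~~~~~~~^^^^^^^^^^^
ValueError: it knows: bean_jar, bottle, cup_mid, dosing_cup_mid, drip_mat, pitcher_handle, pitcher_mid, rack, rinser, served_cup, tamper
```

View pics/w6.png

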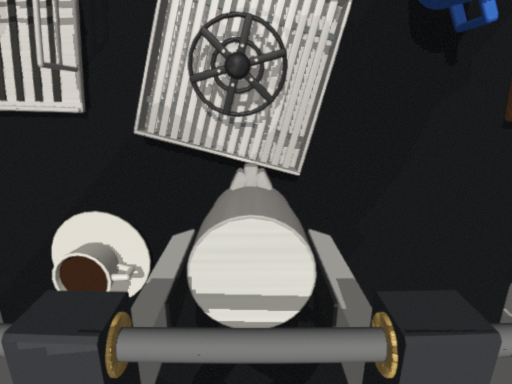

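Run:
```python
from h import *
z=np.load('pics/w6.npz');P,K,D,W=z['P'],z['K'],z['D'],z['W']
g=cv2.cvtColor(z['rgb'],cv2.COLOR_RGB2GRAY)
m=((P[...,2]>.043)&(P[...,2]<.054)&(np.hypot(P[...,0]-.569,P[...,1]+.2845)<.055)).astype(np.uint8)
pts=np.argwhere(m)[:,::-1].astype(np.float32); hull=cv2.convexHull(pts); e=cv2.fitEllipse(hull); print('ell',e,at_z([e[0]],.0485,K,D,W))
q=at_z(hull.reshape(-1,2),.0485,K,D,W); A=np.c_[2*q[:,:2],np.ones(len(q))]; s=np.linalg.lstsq(A,(q[:,:2]**2).sum(1),rcond=None)[0]; print('circ',s[:2],np.sqrt(s[2]+s[0]**2+s[1]**2))
# plane of ring
B=P[m>0]; A=np.c_[B[:,:2]-[.569,-.2845],np.ones(len(B))]; print('plane',np.linalg.lstsq(A,B[:,2],rcond=None)[0])
# held pitcher base
T=tool();B=P.reshape(-1,3);B=B[np.isfinite(B[:,0])];b=T[2,3]+.036;B=B[(np.hypot(B[:,0]-T[0,3],B[:,1]-T[1,3])<.04)&(abs(B[:,2]-b)<.006)]
A=np.c_[B[:,:2]-T[:2,3],np.ones(len(B))];k=np.linalg.lstsq(A,B[:,2],rcond=None)[0];r=abs(A@k-B[:,2])<.002;k=np.linalg.lstsq(A[r],B[r,2],rcond=None)[0]
print('pitcher',len(B),k,T[:3,3],cv2.minEnclosingCircle(B[r][:,:2].astype(np.float32)))
```

```text
ell ((236.97569274902344, 63.58919906616211), (100.15208435058594, 105.07491302490234), 174.41249084472656) [[ 0.57016365 -0.28460046  0.0485    ]]
circ [ 0.56883114 -0.28455544] 0.04422180096750982
plane [ 6.36249096e-05 -2.79992635e-05  4.96416164e-02]
pitcher 12563 [-0.00187041  0.00086355  0.22315936] [ 0.46009613 -0.29670627  0.18749767] ((0.4677010476589203, -0.2967536151409149), 0.03896106779575348)
```

Star centre is (0.569, -0.2845), level, and the pitcher is level in the hand. I'll move over it to hover 12 mm above.

```bash
python3 -m inch '[-0.2,-1.5,0,0,0,0,0.4, -0.3,-2.5,0,0,0,0,0.4, -0.3,-2.5,0,0,0,0,0.4, -0.3,-2.5,0,0,0,0,0.4, -0.1,-1.9,1,0,0,0,0.4, 0,0,2.5,0,0,0,0.4, 0,0,2.5,0,0,0,0.4, 0,0,1.8,0,0,0,0.4, 0,0,0.7,0,0,0,0.4, 0,0,0,0,0,0,0.4, 0,0,0,0,0,0,0.4]'
python3 look.py w7; python3 -c "
from h import *;go([.5688,-.2845,.088],np.pi/2)"
```

```text
time_s: 18.75
ee_pos: [0.5693, -0.2857, 0.1035]
eef_rot: [-3.14, -0.001, -1.571]
force: [0.4, -0.1, -0.6]
grip_width: 0.0617
shift cm [-0.12  0.04  1.54] turn [-0.001 -0.001 -0.   ] q [-0.52  0.58  1.36  0.    1.2   1.05] F [-0.3 -0.  -0.7] t 18.8
```

View pics/w7.png

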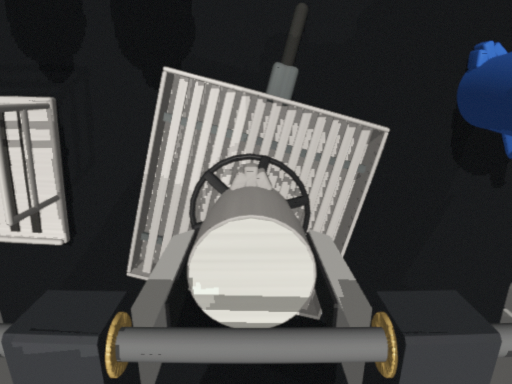

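The ring spans columns 190–310, roughly symmetric about the pitcher. I'll correct the last 1 mm and go down to near contact.

```bash
python3 -m inch '[-0.12,0.04,0.5,0,0,0,0.4, 0,0,0.5,0,0,0,0.4, 0,0,0.3,0,0,0,0.4, 0,0,0,0,0,0,0.4]'
python3 - <<'E'
from h import *
z=np.load('pics/w7.npz');P,K,D,W=z['P'],z['K'],z['D'],z['W']
m=(abs(P[...,2]-.0497)<.003)&(abs(np.hypot(P[...,0]-.569,P[...,1]+.2845)-.042)<.008)&(P[...,0]>.58)
B=P[m]; hull=cv2.convexHull(np.argwhere(m)[:,::-1].astype(np.float32)).reshape(-1,2)
q=at_z(hull,.0485,K,D,W)[:,:2]; q=q[np.hypot(*(q-[.569,-.2845]).T)>.042]
print(len(q),np.hypot(*(q-[.5688,-.2845]).T).round(4), np.degrees(np.arctan2(q[:,1]+.2845,q[:,0]-.5688)).round())
go([.5688,-.2845,.088],np.pi/2)
E
```

```text
time_s: 19.3
ee_pos: [0.5684, -0.2843, 0.0894]
eef_rot: [3.141, 0.0, -1.571]
force: [-1.3, 0.6, 1.1]
grip_width: 0.0613
26 [0.0439 0.043  0.0433 0.0437 0.0437 0.0439 0.0439 0.0438 0.0441 0.0441
 0.0444 0.0443 0.0442 0.0444 0.0445 0.0443 0.0447 0.0447 0.0447 0.0446
 0.0446 0.0447 0.0449 0.0442 0.0441 0.0442] [-75. -76.  75.  73.  66.  61.  59.  56.  47.  42.  30.  28.  21.  16.
  14.   7.   0.  -2. -14. -17. -25. -31. -45. -58. -62. -73.]
shift cm [ 0.02 -0.04  0.14] turn [ 0.  0. -0.] q [-0.52  0.6   1.37  0.    1.17  1.05] F [-1.3  0.6  1.1] t 19.3
```

```bash
python3 -m inch '[0,-0.04,0.1,0,0,0,0.4, 0,0,0.1,0,0,0,0.4, 0,0,0.1,0,0,0,0.4, 0,0,0.1,0,0,0,0.4, 0,0,0,0,0,0,0.4]'
python3 -m inch '[0,0,0.1,0,0,0,0.4, 0,0,0.1,0,0,0,0.4, 0,0,0.1,0,0,0,0.4, 0,0,0,0,0,0,0.4]'
python3 -m inch '[0,0,0.1,0,0,0,0.4, 0,0,0.1,0,0,0,0.4, 0,0,0,0,0,0,0.4]'
```

```text
time_s: 19.92
ee_pos: [0.5689, -0.2844, 0.0855]
eef_rot: [-3.141, -0.0, -1.571]
force: [-1.2, 0.2, 3.1]
grip_width: 0.0614
time_s: 20.42
ee_pos: [0.5689, -0.2844, 0.0825]
eef_rot: [-3.141, -0.0, -1.571]
force: [-1.6, 0.4, 4.6]
grip_width: 0.0612
time_s: 20.8
ee_pos: [0.5689, -0.2844, 0.0807]
eef_rot: [-3.141, -0.0, -1.571]
force: [-1.9, 0.8, 6.8]
grip_width: 0.0611
```

```bash
python3 -m inch '[0,0,0.1,0,0,0,0.4, 0,0,0,0,0,0,0.4]'
python3 -m inch '[0,0,0.1,0,0,0,0.4, 0,0,0,0,0,0,0.4]'
python3 -m inch '[0,0,0.05,0,0,0,0.4, 0,0,0,0,0,0,0.4]'
```

```text
time_s: 21.05
ee_pos: [0.5689, -0.2844, 0.0797]
eef_rot: [-3.141, -0.0, -1.571]
force: [-2.2, 0.3, 6.8]
grip_width: 0.0617
time_s: 21.3
ee_pos: [0.5691, -0.2844, 0.0793]
eef_rot: [-3.141, -0.0, -1.571]
force: [-2.5, 1.4, 9.6]
grip_width: 0.0616
time_s: 21.55
ee_pos: [0.5692, -0.2845, 0.0792]
eef_rot: [-3.14, -0.001, -1.571]
force: [-3.9, 0.4, 13.2]
grip_width: 0.0616
```

Stop reached: height no longer changes while force climbs to about 15 N net. Hold.

```bash
python3 -m inch '[0,0,0.02,0,0,0,0.4, 0,0,0,0,0,0,0.4, 0,0,0,0,0,0,0.4, 0,0,0,0,0,0,0.4, 0,0,0,0,0,0,0.4, 0,0,0,0,0,0,0.4, 0,0,0,0,0,0,0.4, 0,0,0,0,0,0,0.4]'
python3 look.py w8
python3 - <<'E'
from h import *
z=np.load('pics/w8.npz');P=z['P'];T=tool();print(T[:3,3].round(4),ctrl.get_obs()['force'],ctrl.get_obs()['moment'])
m=(abs(P[...,2]-.0397)<.005)&(abs(np.hypot(P[...,0]-.569,P[...,1]+.2845)-.0425)<.003)
B=P[m];A=np.c_[B[:,:2]-[.569,-.2845],np.ones(len(B))];k=np.linalg.lstsq(A,B[:,2],rcond=None)[0]
r=abs(A@k-B[:,2])<.0015;print('ring plane',len(B),np.linalg.lstsq(A[r],B[r,2],rcond=None)[0],np.ptp(B,0))
E
python3 -m inch '[0,0,0,0,0,0,0.4, 0,0,0,0,0,0,0.4, 0,0,0,0,0,0,0.4, 0,0,0,0,0,0,0.4]'
```

```text
time_s: 22.55
ee_pos: [0.5692, -0.2845, 0.0792]
eef_rot: [-3.14, -0.001, -1.571]
force: [-4.5, 1.6, 14.4]
grip_width: 0.0617
[ 0.5692 -0.2845  0.0792] [-4.01140204  1.52210948 14.32749496] [0.42542697 1.00019309 0.02164081]
ring plane 1402 [ 0.00403595 -0.0026889   0.03861795] [0.05240479 0.08882746 0.00891539]
time_s: 23.1
ee_pos: [0.5692, -0.2845, 0.0792]
eef_rot: [-3.14, -0.001, -1.571]
force: [-4.3, 1.3, 15.9]
grip_width: 0.0621
```

View pics/w8.png

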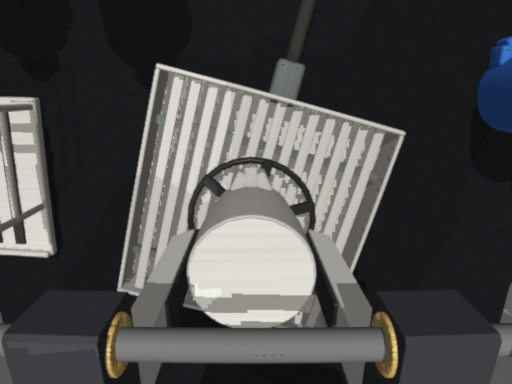

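The star dropped about 10–11 mm, is level within 0.005 rad, and has been held for over 1.5 s. Lifting off and returning to the mat.

```bash
python3 -m inch '[0,0,-0.2,0,0,0,0.4, 0,0,-0.4,0,0,0,0.4, 0,0,-0.7,0,0,0,0.4, 0,0,-1.5,0,0,0,0.4, 0,0,-2.5,0,0,0,0.4, 0,0,-3,0,0,0,0.4, -1,0,-2.5,0,0,0,0.4, -2,0,0,0,0,0,0.4, -3,0,0,0,0,0,0.4, -3.5,-0.3,0,0,0,0,0.4, -3.5,-0.3,0,0,0,0,0.4, -3.5,-0.3,0,0,0,0,0.4, -3.5,-0.3,0,0,0,0,0.4, -3.5,-0.3,0,0,0,0,0.4, -3.5,-0.3,0,0,0,0,0.4, -3.5,-0.3,0,0,0,0,0.4, -3.5,-0.3,0,0,0,0,0.4, -3.5,-0.3,0,0,0,0,0.4, -3.5,-0.3,0,0,0,0,0.4, -3.5,-0.2,0,0,0,0,0.4]'
python3 -m inch '[-3.5,0,0,0,0,0,0.4, -3,0,0,0,0,0,0.4, -2.3,0,0,0,0,0,0.4, -1.2,0,0,0,0,0,0.4, 0,0,0,0,0,0,0.4, 0,0,0,0,0,0,0.4]'; python3 -c "
from h import *;go([.5985,.267,.0478],np.pi/2)"
```

```text
time_s: 25.6
ee_pos: [0.5998, 0.1626, 0.1843]
eef_rot: [3.14, -0.0, -1.57]
force: [-0.0, 0.7, -1.4]
grip_width: 0.0613
time_s: 26.35
ee_pos: [0.6011, 0.2598, 0.1857]
eef_rot: [3.142, -0.0, -1.572]
force: [0.8, -0.4, -1.2]
grip_width: 0.0611
shift cm [-0.72  0.26 13.79] turn [ 0.    -0.    -0.001] q [ 0.35  0.55  1.21 -0.    1.38  1.92] F [ 0.8 -0.4 -1.2] t 26.35
```

```bash
python3 -m inch '[-0.7,0.1,1.5,0,0,0,0.4, 0,0,2.5,0,0,0,0.4, 0,0,3,0,0,0,0.4, 0,0,2.5,0,0,0,0.4, 0,0,2,0,0,0,0.4, 0,0,1.2,0,0,0,0.4, 0,0,0.5,0,0,0,0.4, 0,0,0.2,0,0,0,0.4, 0,0,0.1,0,0,0,0.4, 0,0,0,0,0,0,0.4]'
python3 -m inch '[0,0,0.1,0,0,0,0.4, 0,0,0,0,0,0,0.4]'
```

```text
time_s: 27.6
ee_pos: [0.6001, 0.2677, 0.0512]
eef_rot: [-3.141, 0.0, -1.571]
force: [0.6, 0.1, -0.3]
grip_width: 0.0614
time_s: 27.85
ee_pos: [0.5999, 0.2677, 0.0498]
eef_rot: [-3.142, 0.0, -1.571]
force: [-0.4, -0.4, -2.8]
grip_width: 0.0618
```

```bash
python3 -m inch '[0,0,0.1,0,0,0,0.4, 0,0,0.05,0,0,0,0.4, 0,0,0,0,0,0,0.4]'
python3 -m inch '[0,0,0.05,0,0,0,0.4, 0,0,0,0,0,0,0.4]'
```

```text
time_s: 28.22
ee_pos: [0.5999, 0.2677, 0.0482]
eef_rot: [3.142, -0.0, -1.571]
force: [0.3, 0.2, -1.6]
grip_width: 0.0616
time_s: 28.48
ee_pos: [0.5999, 0.2677, 0.0477]
eef_rot: [3.142, -0.0, -1.571]
force: [1.0, -0.6, -1.1]
grip_width: 0.0614
```

```bash
python3 -m inch '[0,0,0.05,0,0,0,0.4, 0,0,0,0,0,0,0.4]'
python3 -m inch '[0,0,0.03,0,0,0,0.4, 0,0,0,0,0,0,0.4]'
```

```text
time_s: 28.72
ee_pos: [0.6, 0.2677, 0.0476]
eef_rot: [-3.141, 0.0, -1.571]
force: [-1.0, 0.4, 2.4]
grip_width: 0.0617
time_s: 28.98
ee_pos: [0.6001, 0.2677, 0.0475]
eef_rot: [-3.141, 0.0, -1.571]
force: [-2.3, -2.2, 6.3]
grip_width: 0.0613
```

On the mat. Releasing and withdrawing.

```bash
python3 -m inch '[0,0,-0.05,0,0,0,0.75, 0,0,0,0,0,0,1, 0,0,0,0,0,0,1, 0,0,0,0,0,0,1, 0,0,-0.5,0,0,0,1, 0,0,-2,0,0,0,1, 0,0,-3,0,0,0,1, 0,0,-3,0,0,0,1, 0,0,-3,0,0,0,1, 0,0,-2,0,0,0,1, 0,0,0,0,0,0,1, 0,0,0,0,0,0,1]'
python3 look.py w9
python3 - <<'E'
from h import *
z=np.load('pics/w9.npz');B=z['P'].reshape(-1,3)
B=B[np.isfinite(B[:,0])];B=B[(abs(B[:,0]-.6)<.05)&(abs(B[:,1]-.267)<.05)&(B[:,2]>.07)&(B[:,2]<.095)]
m=np.median(B[:,2]);B=B[abs(B[:,2]-m)<.004];print(m,cv2.minEnclosingCircle(B[:,:2].astype(np.float32)))
rgb,d,K,D,W=cam('scene');save('s2',np.vstack([rgb,z['rgb']])[:600])
P=cloud(d,K,D,W)
E
```

```text
time_s: 30.48
ee_pos: [0.5997, 0.2676, 0.182]
eef_rot: [3.141, -0.0, -1.571]
force: [0.2, -0.7, -0.1]
grip_width: 0.094
0.08319328701430018 ((0.599870502948761, 0.2672554850578308), 0.03110678680241108)
```

View pics/s2.png

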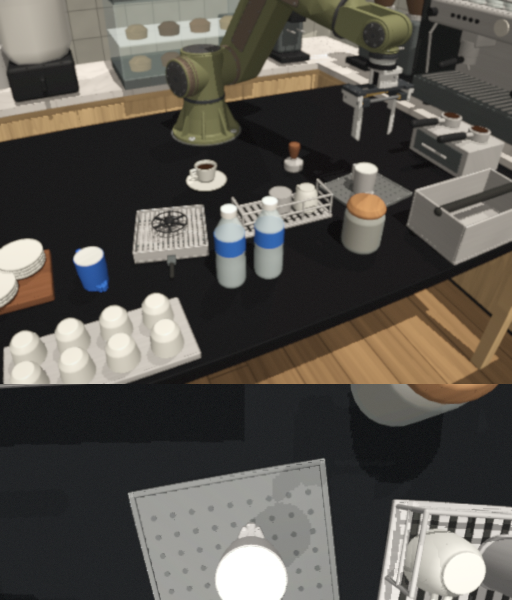

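The pitcher stands on the mat at (364,178) in the scene view. The star is back up, the neighbours are unmoved and the gripper is clear. Handing in.

```bash
python3 -c "
from station import ctrl; print(ctrl.hand_in())"
```

```text
the job is handed in; nothing more can be done
None
```

The job is done and handed in at about 30.5 s; the hand-in gave no verdict.

- **To the mat:** I lifted the pitcher out of the rack by its handle and stood it mouth down on the mat. I then let go and took it again round its base from straight above.
- **Rinser:** I pressed it onto the star, centred to about 0.5 mm. The star went down onto its stop: the tool stayed at 79.2 mm while the force kept rising. I held it about 1.5 s at about 15–17 N net. The camera showed the star about 11 mm lower and tilted less than 0.005 rad. A sideways force of about 4 N was present during the hold.
- **Back on the mat:** I set it down with a touch of about 8 N and released it.

My last checks show:

- **Pitcher:** its base is level at the expected height, at (0.600, 0.267).
- **Surroundings:** the star has sprung back up and the gripper is clear. By eye in the scene picture, nothing else has moved.

No check failed. The depth readings ran about 1 mm high, so the 11 mm is consistent with the 10 mm travel.

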